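# Set up the recipe card and hold the spring clip open on its edge

## Task

Put the recipe card up on its stand: slip the tube of the card holder over the stand's upright pin, push it fully home and let go of it. Then pick up the wooden spring clip by its tails, squeeze it wide open, and bring the gaping jaws around the card's free upright edge at about half height, with the edge well inside the mouth and the jaws clear of the card on both sides. Finish while still holding the clip open there (do not let it go or let it close), and leave the salt shaker, jar and silicone lid where they are.

Things in the scene. Friction and masses are not known exactly. Their poses are not given: they have to be found in the camera images.
- spigot_root (a point): Foot of the pin of the fixed stand: on the pin's axis, on top of the stand's round wooden disc (radius 50 mm, 18 mm thick, so this point is 18 mm above the worktop). The steel pin is 16 mm in diameter and rises 40 mm above this point, its last 6 mm tapering to 10 mm. z up.
- holder_foot (a point): Centre of the lower end of the loose card holder (0.12 kg): an upright steel rod 105 mm tall, 27 mm in diameter, whose lower 52 mm is an open tube (bore 19 mm) that fits over the pin. z up the rod; x along the card to its free edge. It starts upright on the worktop. Fully home, this point meets spigot_root; the card may point any way.
- holder_grip (a point): On the axis of the same rod, 90 mm above its lower end and 10 mm above the card's top edge: a good height to take it, across the card's faces (closing along the holder's y). Axes as holder_foot.
- card_edge (a point): Middle of the free upright edge of the stiff card on the holder: a flat rigid flag 3 mm thick, 80 mm tall from the holder's lower end up; this edge is 95 mm from the rod's axis, this point 40 mm above the lower end. Axes as the holder: x points out of the card beyond the edge, y is square to its faces, z up.
- clip_center (a point): Centre of the loose wooden spring clip (50 g), on its pivot, half-way through its 30 mm width. It lies on its side on the worktop: pivot axis z upright, this point 15 mm up, the clip 30 mm tall as it lies. x points to the jaws, which reach 42 mm ahead of the pivot; two splayed tails reach 36 mm behind it. The levers are 4 mm thick.
- clip_tails (a point): Mid-way between the clip's tails, 28 mm behind the pivot: where to squeeze them together along y, which opens the jaws (about 6 N to begin, 12 N at the stop). Over the outside of their ends the tails are 43 mm apart at rest, about 23 mm fully squeezed. Axes as clip_center.
- clip_mouth (a point): Mid-way between the tips of the clip's jaws, 42 mm ahead of the pivot. Axes as clip_center.
- clip_lever (a joint): Opening angle of each of the two levers, rad (both open alike): 0 shut, 0.30 wide open at the stop. The gap between the jaw tips is about 84 mm times this value.
- shaker: Chrome salt shaker, 42 mm across, 89 mm tall, bystander; origin at the centre of its underside.
- jar: Glass jar with wooden cap, 72 mm across, 100 mm tall, bystander; origin at the centre of its underside.
- lid: Round silicone lid with a knob, 94 mm across, 24 mm tall, bystander; origin at the centre of its underside.
Not all that is in view belongs to the job. Leave any green or yellow look-alike of the part that bears spigot_root alone.

How it is judged (in metres and radians):
On the way, in this order (a step that is already met when the one before it is completed fails the run):
1. the card holder is fully home on the pin, upright, and let go (horizontal distance between holder_foot and spigot_root below 0.005 m and z of holder_foot in the frame of spigot_root below 0.004 m and angle between holder_foot's own z axis and vertical below 0.1 rad and contact force between the fingers and holder below 0.2 N), for 0.2 s.
2. the clip is lifted off the worktop with its jaws spread (value of joint clip_lever above 0.18 rad and height (world z) of clip_center above 0.03 m), for 0.2 s.
At the end, for the whole second after the job is handed in: Holder home on the pin (4 mm high, 5 mm sideways, 0.1 rad), untouched. Fingers hold the clip open (over 0.18 rad), still, touching neither card nor stand, the edge 6 to 36 mm inside the jaw tips, centred within 9 mm, within 22 mm of the card's half height, in line within 0.3 rad (horizontal distance between holder_foot and spigot_root below 0.005 m and z of holder_foot in the frame of spigot_root below 0.004 m and angle between holder_foot's own z axis and vertical below 0.1 rad and value of joint clip_lever above 0.18 rad and x of clip_mouth in the frame of card_edge between -0.036 and -0.006 m and x of clip_center in the frame of card_edge above 0.004 m and y of clip_mouth in the frame of card_edge between -0.009 and 0.009 m and z of clip_mouth in the frame of card_edge between -0.022 and 0.022 m and angle between the x axis of clip_center and the x axis of card_edge, either way round below 0.3 rad and angle between the z axis of clip_center and the z axis of card_edge, either way round below 0.3 rad and contact force between the fingers and clip above 1 N and contact force between each of clip, the arm and holder below 0.2 N and contact force between clip and stand below 0.2 N and linear speed of clip below 0.02 m/s); the arm keeps its last pose, push and grip.
It fails at once if a bystander (shaker, jar or lid) is moved by more than 20 mm (distance of any of shaker, jar, lid from where it was at the start of the episode above 0.02 m).
It also fails if it takes over 64 s, if anything falls off the work surface, if the arm or the gripper's body presses on something with over 40 N, if the wrist force passes 120 N, or if a joint passes its speed limit or range.

## Robot

A 7-joint arm with a two-finger parallel gripper is mounted at the origin on the work surface. World frame = base frame: x ahead of the robot, y to its left, z up, the work surface at z = 0. Lengths are in mm, angles in degrees, forces in N, time in s.
With the tool pointing down it reaches from about 400 to 875 mm from the base axis. Payload 6.5 kg.
Tool frame: the origin (TCP) lies midway between the tips of the shut fingers; the grasp point (between the pads) lies 19 mm behind it; z points along the fingers, x is the direction in which the jaws open and shut, and the axes are right-handed (so a half turn about z gives the same grasp; the last joint's range is limited). The gripper opens to 85 mm and grips with 20 to 120 N. Pads are 22 mm wide; open, the fingers measure 114 mm over their backs; the gripper's body (76 mm by 85 mm) begins 54 mm behind the grasp point. The pads swing forward as they close: fully open they stand 13 mm farther back than shut.
Start: joints at [-3.793, 30.733, -0.252, 88.115, 0.149, 61.152, -4.079], TCP at [649.992, -0.001, 201.59] pointing down, gripper open.
Joint ranges: [-154.64, 154.64], [-21.42, 123.67], [-72.66, 72.17], [13.99, 137.28], [-74.86, 254.86], [10.95, 109.41], [-158.01, 158.01]. Speed limits (degrees/s): [136.94, 136.94, 180, 180, 180, 180, 180].

## Interface

Orientations are given as a 3x3 rotation matrix whose columns are the frame's x, y, z axes.
In Python, from plant import r, capture, camera_params, workorder gives the robot as it stands.
- The arm moves only by the tool carry_out, never from a script. Its argument "steps" is one flat list of numbers, 5 for each row, row after row: the closure, from -1 (fully open) to 1 (shut), then the shift along the tool's x, y, z normalised to -1 to 1, where 1 is 0.3 m, then the turn about the tool's z normalised to -1 to 1, where 1 is pi rad. A call has 1 to 12 rows; each row shifts and turns the commanded pose from where the row before left it, along the tool's axes as they then stand; what a row does not reach is not made up. A row lasts 1/12 s, in which the tool goes at most 41.7 mm and 7.16 degrees, less where a joint would pass 70% of its speed; a pose out of reach is approached as far as the arm can. A call with a number of a shift or a turn outside -1 to 1 is refused whole. A call with a gripper value outside its range is refused whole. The fingers move at their own pace and stop on an object; "newtons" is the grip in N (left out, the last holds). Time passes only in rows, so rows that do not move let the fingers close. It gives the time, the measured TCP pose, the force and the opening at its end, in the units of the state.
- r.observe(): the state, without advancing time (a new reading comes with each control period).
- capture(name): name is "scene" or "side" or "wrist"; returns the picture (384x512x3 uint8, blue, green, red); there is no depth.
- camera_params(name): a dict with "vfov" (degrees; the focal length in pixels is half the picture's height over the tangent of half this angle, whatever the lens; pixels are square), "cx", "cy" (the principal point, pixels), "D" ([k1, k2, p1, p2, k3] as OpenCV has them; the pictures are not rectified), "eye" and "orientation" of the camera in the world. Camera axes: x right, y down, z forward; pixel columns grow to the right and rows downward; lengths in mm; the calibration is good to about 2 mm. A picture is of the moment at which its call begins: read the wrist's pose just before it. camera_params takes no time and is no camera call; for the wrist camera it gives the pose at the moment of the call.
- workorder.job_done(): hands the job in, once; it reports no verdict.
The state is a dict: "time_s": time; "q": joint angles; "qvel": joint speeds; "joint_torque": joint torques, N m; "tcp_pos": TCP position; "orientation": TCP orientation; "wrist_force": force on the tool from outside, world axes, zero at the start; "torque": the same for the moment, N m; "gripper_width": finger opening in mm.
Only numpy, scipy, OpenCV 4.12 (cv2) and the standard library are available. Lean on these libraries where they do the work, as an engineer would, in place of code of your own. Each camera call takes 0.05 s, during which the arm holds its last target. There are 200 camera calls.

## Working session

There is one attempt and no reset: what is moved stays moved. The work goes in short steps, Python scripts to look and compute and a tool call to move; the robot and the scene stay as the last step left them, time stands still between calls to the robot, and variables do not carry over. Pictures are saved under pics/ and viewed, about 8 in all and at most 12, crops included, and the job is handed in when it is done.

Besides the shell and the picture viewer there is one more tool, called after "Request:" as name(argument=value, ...) on one line, values as JSON. carry_out: Moves the arm, as the interface text tells. Scaled input: -1 to 1 covers 0.3 m each way for a shift and pi rad each way for a turn. Its arguments: {"type":"object","properties":{"steps":{"type":"array"},"newtons":{"type":"number"}},"required":["steps"]}

```bash
mkdir -p pics; ls; cat > h.py <<'E'
import numpy as np, cv2
from plant import r, capture, camera_params, workorder
def K(p,h=384):
    f=h/2/np.tan(np.radians(p["vfov"])/2); return np.array([[f,0,p["cx"]],[0,f,p["cy"]],[0,0,1.]])
def ray(p,uv):
    n=cv2.undistortPoints(np.array(uv,float).reshape(-1,1,2),K(p),np.array(p["D"],float)).reshape(-1,2)
    d=np.c_[n,np.ones(len(n))]@np.array(p["orientation"]).T
    return np.array(p["eye"],float),d/np.linalg.norm(d,axis=1)[:,None]
def onz(p,uv,z):
    e,d=ray(p,uv); return e+d*((z-e[2])/d[:,2])[:,None]
def proj(p,X):
    R=np.array(p["orientation"]); X=(np.atleast_2d(X)-np.array(p["eye"]))@R
    return cv2.projectPoints(X,np.zeros(3),np.zeros(3),K(p),np.array(p["D"],float))[0].reshape(-1,2)
def tri(p1,u1,p2,u2):
    e1,d1=ray(p1,u1);e2,d2=ray(p2,u2);A=np.c_[d1[0],-d2[0]]
    t=np.linalg.lstsq(A,e2-e1,rcond=None)[0];a=e1+t[0]*d1[0];b=e2+t[1]*d2[0]
    return (a+b)/2,np.linalg.norm(a-b)
E
python3 - <<'E'
from h import *
for n in("scene","side","wrist"):
    im=capture(n);cv2.imwrite(f"pics/{n}0.png",im);p=camera_params(n);print(n,{k:np.round(v,3).tolist() for k,v in p.items()})
a=cv2.imread("pics/scene0.png");b=cv2.imread("pics/side0.png")
cv2.imwrite("pics/a0.png",cv2.resize(a,(800,600)));cv2.imwrite("pics/b0.png",cv2.resize(b,(800,600)))
E
```

```text
pics
scene {'vfov': 54.802, 'cx': 251.209, 'cy': 191.739, 'D': [-0.096, 0.0, 0.0, 0.0, 0.0], 'eye': [1011.006, 307.111, 996.007], 'orientation': [[-0.547, 0.715, -0.436], [0.837, 0.459, -0.297], [-0.012, -0.528, -0.849]]}
side {'vfov': 47.572, 'cx': 256.15, 'cy': 189.331, 'D': [-0.071, 0.0, 0.0, 0.0, 0.0], 'eye': [408.337, 958.658, 735.122], 'orientation': [[-0.986, -0.093, 0.138], [-0.166, 0.545, -0.822], [0.002, -0.833, -0.553]]}
wrist {'vfov': 58.376, 'cx': 258.005, 'cy': 188.849, 'D': [-0.033, 0.0, 0.0, 0.0, 0.0], 'eye': [649.674, 78.161, 371.906], 'orientation': [[1.0, 0.001, -0.001], [0.001, -0.952, -0.305], [-0.001, 0.305, -0.952]]}
```

View pics/a0.png

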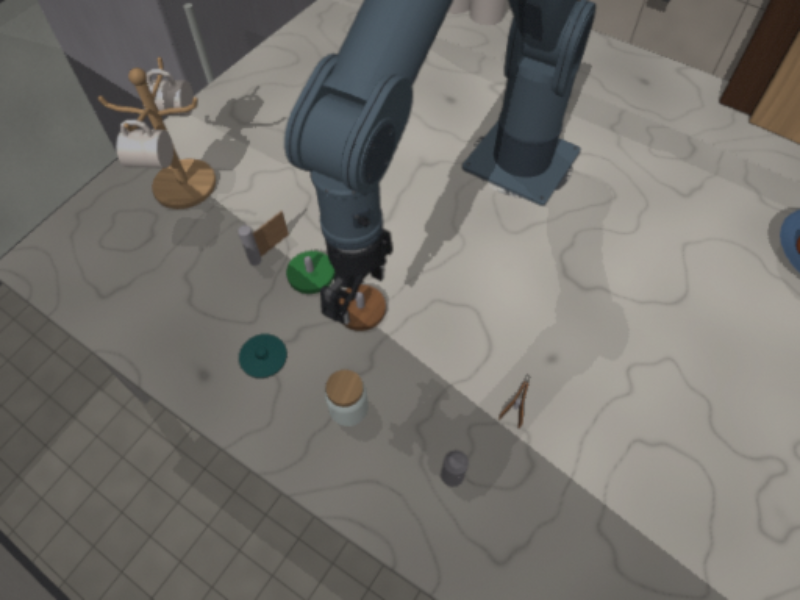

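View pics/b0.png

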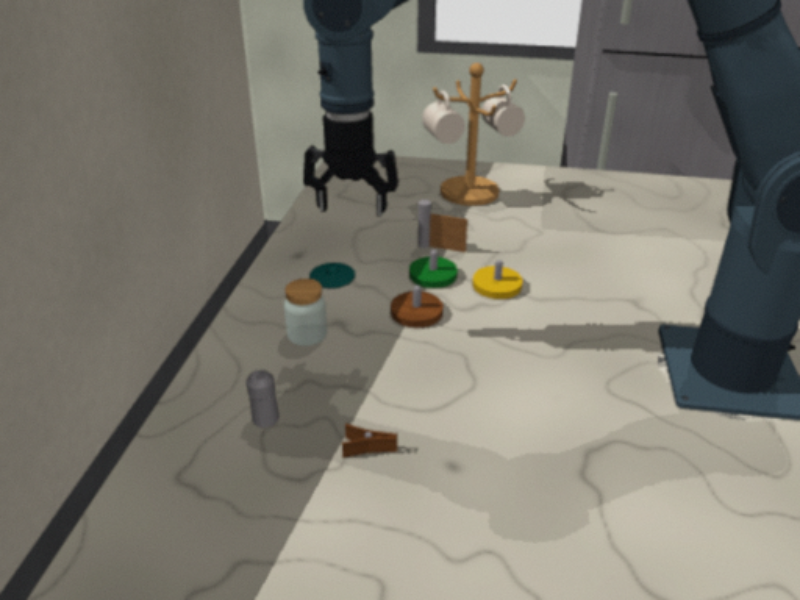

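Scene view (at 800×600): the holder rod is at (248,240), with its card running to (285,220). The brown stand is at (363,305), with green and yellow decoys beside it. The clip is at (515,402), the shaker at (455,465), the jar at (346,395) and the lid at (262,355). The side view agrees. The clip's splayed tails face away from the robot.

```bash
python3 - <<'E'
from h import *
P={n:camera_params(n) for n in("scene","side")}
s=1.5625
f=lambda n,u,v,z:print(n,(u,v),z,onz(P[n],[[u/s,v/s]],z)[0].round(0))
f("scene",253,262,0);f("side",424,247,0)
f("scene",363,308,18);f("side",417,306,18)
f("scene",515,402,15);f("side",370,440,15)
f("scene",455,480,0);f("scene",346,420,0);f("scene",262,357,0)
a=cv2.imread("pics/scene0.png");b=cv2.imread("pics/side0.png");w=cv2.imread("pics/wrist0.png")
def t(im,u,v,z):
    W,H=int(400/z),int(300/z);c=im[v:v+H,u:u+W];return cv2.resize(c,(400,300),interpolation=cv2.INTER_CUBIC)
m=np.vstack([np.hstack([t(a,305,232,8),t(b,210,265,6)]),np.hstack([t(a,145,130,4),t(b,230,120,4)])])
cv2.imwrite("pics/m1.png",m)
E
```

```text
scene (253, 262) 0 [ 581. -343.    0.]
side (424, 247) 0 [ 572. -334.    0.]
scene (363, 308) 18 [556. -73.  18.]
side (417, 306) 18 [550. -79.  18.]
scene (515, 402) 15 [570. 269.  15.]
side (370, 440) 15 [568. 269.  15.]
scene (455, 480) 0 [746. 247.   0.]
scene (346, 420) 0 [759.  28.   0.]
scene (262, 357) 0 [ 744. -181.    0.]
```

View pics/m1.png

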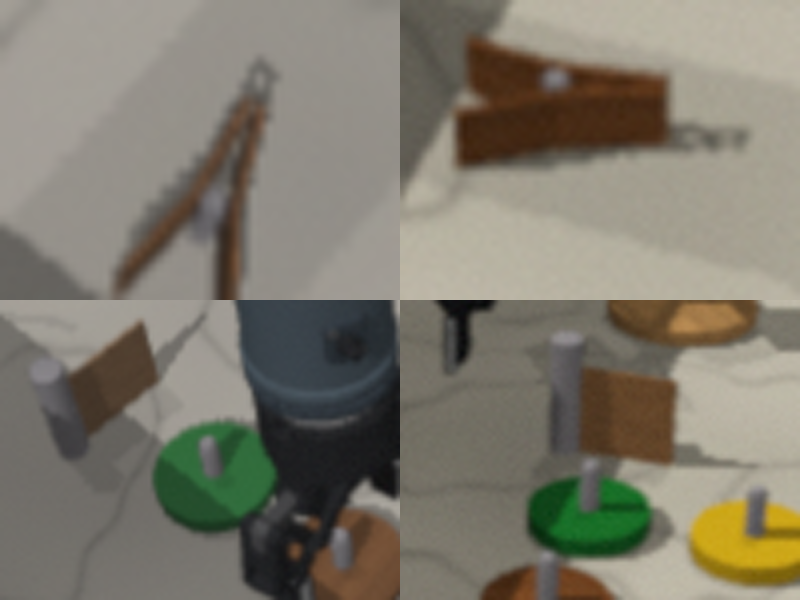

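View pics/wrist0.png

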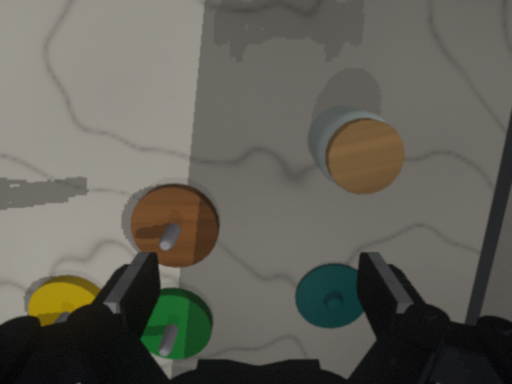

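The tiles show the rod and card, and the clip with its jaws pointing toward the robot. The wrist view shows the brown stand's disc at (175,226) with its pin, and the green and yellow decoys below it. Next I work out the numbers.

```bash
python3 - <<'E'
from h import *
P={n:camera_params(n) for n in("scene","side","wrist")}
w=cv2.imread("pics/wrist0.png");hsv=cv2.cvtColor(w,cv2.COLOR_BGR2HSV)
m=cv2.inRange(hsv,(3,100,40),(17,255,255));m[:, 230:]=0
m=cv2.morphologyEx(m,cv2.MORPH_CLOSE,np.ones((25,25)))
c=max(cv2.findContours(m,0,1)[0],key=cv2.contourArea);x=cv2.minEnclosingCircle(c)
g=onz(P["wrist"],c[:,0,:],18)[:,:2];ce,ra=cv2.minEnclosingCircle(g.astype(np.float32));print("disc",x,ce,ra)
print("pin top w",onz(P["wrist"],[[165,243]],58))
S,D=P["scene"],P["side"]
for n,a,b in[("rod top",(156.7,147.5),(271.7,129.5)),("rod foot?",(164,167.5),(271.5,158)),("edge top",(180.7,135.5),(299,140)),("edge bot",(184.2,151),(298,160.7)),
 ("clip jaw",(336.9,244.5),(320,284)),("pivot",(331,258),(235.8,278)),("tailA",(319.7,266),(220,283.5)),("tailB",(333.5,270),(222,272))]:
    print(n,*[np.round(q,1) for q in tri(S,a,D,b)],onz(S,[a],30)[0].round(0),onz(D,[b],30)[0].round(0))
print("tree",onz(S,[[117,117]],0),onz(D,[[300,121]],0),tri(S,(88,48),D,(305,45)))
E
```

```text
disc ((174.0, 226.14285278320312), 43.76430892944336) (555.8636474609375, -80.38553619384766) 50.98164367675781
pin top w [[555.11651996 -80.24949748  58.        ]]
rod top [ 574.9 -340.5  104. ] 2.1 [ 540. -393.   30.] [ 594. -495.   30.]
rod foot? [ 573.6 -341.6   -4.8] 2.4 [ 590. -318.   30.] [ 565. -282.   30.]
edge top [ 482.5 -324.3   80.7] 4.0 [ 455. -358.   30.] [ 487. -427.   30.]
edge bot [ 4.827e+02 -3.262e+02  4.000e-01] 6.8 [ 502. -305.   30.] [ 478. -279.   30.]
clip jaw [431.1 241.1 -40.9] 125.9 [531. 270.  30.] [381. 260.  30.]
pivot [571.9 272.2  26.3] 6.1 [576. 274.  30.] [569. 273.  30.]
tailA [605.4 260.   -2.8] 10.9 [614. 258.  30.] [600. 296.  30.]
tailB [604.4 290.6  52.3] 19.8 [604. 296.  30.] [604. 260.  30.]
tree [[ 495.11834145 -639.1616378     0.        ]] [[ 500.389276   -653.59711451    0.        ]] (array([ 496.86143436, -630.50759824,  310.11646943]), np.float64(1.412014491072269))
```

Request:
carry_out(steps=[-1, -0.0229, 0.1033, 0, 0, -1, -0.0229, 0.1033, 0, 0, -1, -0.0229, 0.1033, 0, 0, -1, -0.0229, 0.1033, 0, 0, -1, -0.0229, 0.1033, 0, 0, -1, -0.0229, 0.1033, 0, 0, -1, -0.0229, 0.1033, 0, 0, -1, -0.0229, 0.1033, 0, 0, -1, -0.0229, 0.1033, 0, 0, -1, -0.0229, 0.1033, 0, 0, -1, -0.0229, 0.1033, 0, 0, -1, 0, 0, 0, 0], newtons=40)

```text
time_s: 1.15
tcp_pos: [570.2, -350.1, 201.3]
orientation: [[1.0, -0.01, -0.003], [-0.01, -1.0, -0.005], [-0.003, 0.005, -1.0]]
wrist_force: [-1.4, -1.6, 0.1]
gripper_width: 85.4
```

Request:
carry_out(steps=[-1, 0, 0, 0, -0.0373, -1, 0, 0, 0, -0.0373, -1, 0, 0, 0, -0.0373, -1, 0, 0, 0, -0.0373, -1, 0, 0, 0, -0.0373, -1, 0, 0, 0, -0.0373, -1, 0, 0, 0, -0.0373, -1, 0, 0, 0, -0.0373, -1, 0, 0, 0, -0.0373, -1, 0, 0, 0, -0.0373, -1, 0, 0, 0, -0.0373, -1, 0, 0, 0, -0.0373])

```text
time_s: 2.15
tcp_pos: [574.2, -340.6, 201.2]
orientation: [[0.158, 0.987, -0.001], [0.987, -0.158, 0.0], [0.0, -0.001, -1.0]]
wrist_force: [-0.2, 0.8, 0.0]
gripper_width: 85.2
```

```bash
python3 - <<'E'
from h import *
o=r.observe();print(o["time_s"],np.round(o["tcp_pos"],1),np.round(o["orientation"],3).tolist(),np.round(o["q"],1))
p=camera_params("wrist");im=capture("wrist");cv2.imwrite("pics/w1.png",im)
print(proj(p,[[574.5,-340.8,105],[574.5,-340.8,0],[482.6,-325,80],[482.6,-325,0]]).round(1), np.round(p["eye"],1))
np.save("w1.npy",p,allow_pickle=True)
E
```

```text
2.15 [ 574.2 -340.6  201.2] [[0.158, 0.987, -0.001], [0.987, -0.158, 0.0], [0.0, -0.001, -1.0]] [ 36.5  33.4 -14.6  84.4   9.   63.3 101.1]
[[257.7 180.5]
 [257.7 153.7]
 [259.2  60. ]
 [258.8  64.1]] [ 497.  -328.4  372.3]
```

View pics/w1.png

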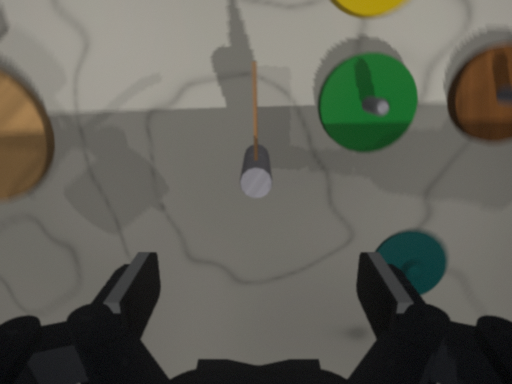

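The rod top is at (256,183) and the card edge at (254,62), about 2 mm from prediction. The tool is aligned with the card, so I correct the offset, descend and grip.

Request:
carry_out(steps=[-1, -0.005, 0.0073, 0.04, 0, -1, 0, 0, 0.065, 0, -1, 0, 0, 0.065, 0, -1, 0, 0, 0.065, 0, -1, 0, 0, 0.065, 0, -1, 0, 0, 0.065, 0, -1, 0, 0, 0.065, 0, -1, 0, 0, 0, 0, -1, 0, 0, 0, 0])

```text
time_s: 2.95
tcp_pos: [575.3, -342.1, 71.0]
orientation: [[0.166, 0.986, -0.003], [0.986, -0.166, 0.001], [0.001, -0.003, -1.0]]
wrist_force: [0.5, 0.2, 0.4]
gripper_width: 85.3
```

Request:
carry_out(steps=[1, 0, 0, 0, 0, 1, 0, 0, 0, 0, 1, 0, 0, 0, 0, 1, 0, 0, 0, 0, 1, 0, 0, 0, 0, 1, 0, 0, 0, 0, 1, 0, 0, 0, 0, 1, 0, 0, 0, 0, 1, 0, 0, 0, 0, 1, 0, 0, 0, 0])

```text
time_s: 3.78
tcp_pos: [577.1, -343.1, 73.7]
orientation: [[0.164, 0.986, 0.001], [0.986, -0.164, -0.001], [-0.001, 0.002, -1.0]]
wrist_force: [-1.4, 0.3, 5.6]
gripper_width: 22.6
```

Request:
carry_out(steps=[1, 0, 0, -0.04, 0, 1, 0, 0, -0.05, 0, 1, 0, 0, -0.05, 0, 1, 0, 0, -0.05, 0, 1, 0, 0, -0.05, 0, 1, 0, 0, -0.04, 0, 1, 0, 0, 0, 0, 1, 0, 0, 0, 0])

```text
time_s: 4.45
tcp_pos: [576.5, -342.9, 157.1]
orientation: [[0.164, 0.986, 0.001], [0.986, -0.164, -0.0], [-0.0, 0.001, -1.0]]
wrist_force: [0.3, 0.5, -2.1]
gripper_width: 22.5
```

```bash
python3 - <<'E'
from h import *
cv2.imwrite("pics/w2.png",np.hstack([cv2.resize(capture("wrist"),(400,300)),cv2.resize(capture("side")[60:204,200:392],(400,300))]))
E
```

```text
(no output)
```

View pics/w2.png

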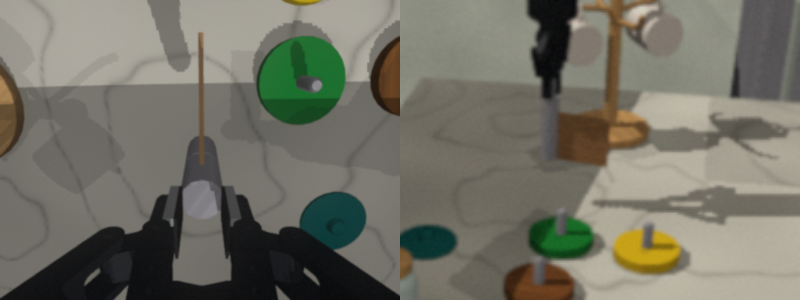

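```bash
python3 - <<'E'
from h import *
o=r.observe();T=np.array(o["tcp_pos"]);R=np.array(o["orientation"]);p=camera_params("wrist")
im=capture("wrist");cv2.imwrite("pics/w3.png",cv2.resize(im[100:384,130:382],(504,568),interpolation=cv2.INTER_CUBIC))
f=lambda x,y,z:T+R@np.array([x,y,z])
q=proj(p,[f(0,0,0),f(0,0,-19),f(11,0,-19),f(0,11,-19),f(0,-11,-19),f(0,0,-34)]);print(q.round(1),(q-[130,100])*2)
E
```

```text
[[257.9 229.9]
 [258.  246.1]
 [280.4 246.1]
 [257.9 265.8]
 [258.  225.5]
 [258.  261.5]] [[255.88448163 259.77650673]
 [255.91587119 292.18638464]
 [300.70146375 292.19457086]
 [255.87811654 331.65034951]
 [255.95523513 251.03653854]
 [255.94583192 323.09137173]]
```

View pics/w3.png

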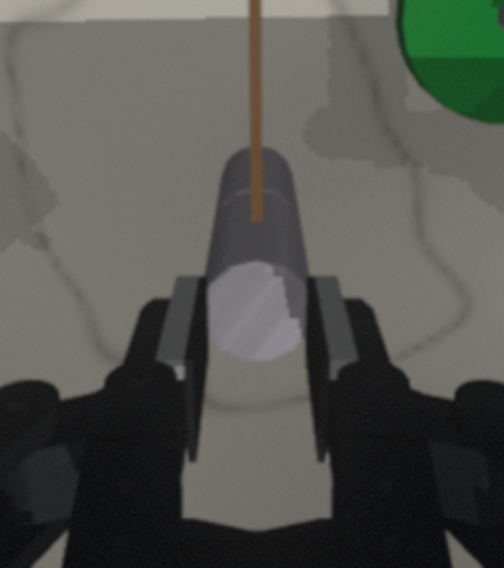

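Request:
carry_out(steps=[1, 0.0941, -0.0235, 0, 0, 1, 0.0941, -0.0235, 0, 0, 1, 0.0941, -0.0235, 0, 0, 1, 0.0941, -0.0235, 0, 0, 1, 0.0941, -0.0235, 0, 0, 1, 0.0941, -0.0235, 0, 0, 1, 0.0941, -0.0235, 0, 0, 1, 0.0941, -0.0235, 0, 0, 1, 0.0941, -0.0235, 0, 0, 1, 0, 0, 0, 0])

```text
time_s: 5.43
tcp_pos: [554.5, -73.5, 156.0]
orientation: [[0.155, 0.988, -0.002], [0.988, -0.155, 0.005], [0.004, -0.002, -1.0]]
wrist_force: [-0.1, 1.2, -1.0]
gripper_width: 22.6
```

Request:
carry_out(steps=[1, 0, 0, 0, 0.0373, 1, 0, 0, 0, 0.0373, 1, 0, 0, 0, 0.0373, 1, 0, 0, 0, 0.0373, 1, 0, 0, 0, 0.0373, 1, 0, 0, 0, 0.0373, 1, 0, 0, 0, 0.0373, 1, 0, 0, 0, 0.0373, 1, 0, 0, 0, 0.0373, 1, 0, 0, 0, 0.0373, 1, 0, 0, 0, 0.0373, 1, 0, 0, 0, 0.0373])

```text
time_s: 6.43
tcp_pos: [554.8, -81.8, 155.8]
orientation: [[1.0, -0.006, -0.002], [-0.006, -1.0, 0.0], [-0.002, -0.0, -1.0]]
wrist_force: [1.0, 0.2, -1.8]
gripper_width: 22.3
```

Request:
carry_out(steps=[1, 0, 0, 0, 0, 1, 0, 0, 0, 0])

```text
time_s: 6.6
tcp_pos: [555.0, -81.7, 156.0]
orientation: [[1.0, 0.004, -0.001], [0.004, -1.0, -0.0], [-0.001, 0.0, -1.0]]
wrist_force: [-1.2, -0.7, -0.4]
gripper_width: 22.4
```

```bash
python3 - <<'E'
from h import *
o=r.observe();T=np.array(o["tcp_pos"]);R=np.array(o["orientation"]);print(T,R.round(3).tolist(),o["time_s"])
a,b,w=[capture(n) for n in("scene","side","wrist")]
P={n:camera_params(n) for n in("scene","side","wrist")}
ax=T+R@np.array([0,-1.5,0])
def z(im,u,v,W,H):return cv2.resize(im[v:v+H,u:u+W],(400,300),interpolation=cv2.INTER_CUBIC)
for n,o_,k in(("scene",(185,140),4),("side",(230,135),4)):
    print(n,"foot",proj(P[n],[[*ax[:2],T[2]-73.7]])[0].round(1),"pin top/root",proj(P[n],[[555.5,-80.3,58],[555.5,-80.3,18]]).round(1).tolist())
    
cv2.imwrite("pics/m4.png",np.vstack([np.hstack([z(a,185,140,100,75),z(b,230,135,100,75)]),np.hstack([cv2.resize(w,(400,300)),z(w,170,100,180,135)])]))
E
```

```text
[554.96051413 -81.67262502 155.97934242] [[1.0, 0.004, -0.001], [0.004, -1.0, -0.0], [-0.001, 0.0, -1.0]] 6.6
scene foot [229.4 184.4] pin top/root [[229.8, 188.9], [230.6, 195.8]]
side foot [265.7 176.8] pin top/root [[265.4, 183.9], [265.2, 195.5]]
```

View pics/m4.png

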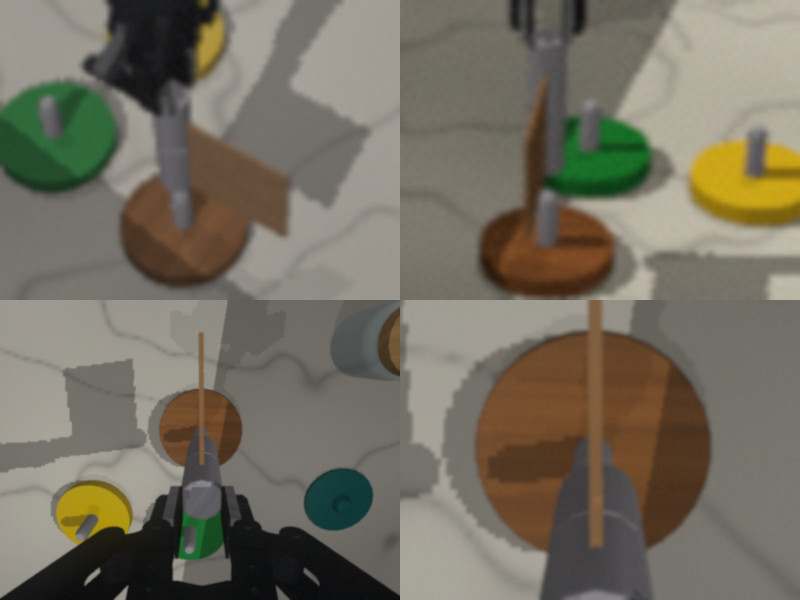

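Rod foot and pin line up within about 1–1.5 mm in all three views. I lower gently, past the taper first.

Request:
carry_out(steps=[1, 0, 0, 0.025, 0, 1, 0, 0, 0.025, 0, 1, 0, 0, 0.02, 0, 1, 0, 0, 0.02, 0, 1, 0, 0, 0.02, 0, 1, 0, 0, 0.01, 0, 1, 0, 0, 0, 0])

```text
time_s: 7.33
tcp_pos: [554.7, -81.6, 119.6]
orientation: [[1.0, 0.0, -0.002], [0.0, -1.0, 0.0], [-0.002, -0.0, -1.0]]
wrist_force: [-0.5, -0.3, -0.8]
gripper_width: 22.7
```

Request:
carry_out(steps=[1, 0, 0, 0.02, 0, 1, 0, 0, 0.02, 0, 1, 0, 0, 0.02, 0, 1, 0, 0, 0.015, 0, 1, 0, 0, 0.01, 0, 1, 0, 0, 0.007, 0, 1, 0, 0, 0.005, 0, 1, 0, 0, 0, 0])

```text
time_s: 8.0
tcp_pos: [555.8, -82.6, 91.9]
orientation: [[1.0, -0.001, 0.001], [-0.001, -1.0, -0.001], [0.001, 0.001, -1.0]]
wrist_force: [-1.3, -1.6, 3.0]
gripper_width: 22.2
```

Request:
carry_out(steps=[1, 0, 0, 0.005, 0, 1, 0, 0, 0.005, 0, 1, 0, 0, 0, 0, 1, 0, 0, 0, 0])

```text
time_s: 8.33
tcp_pos: [556.8, -83.0, 91.4]
orientation: [[1.0, -0.001, 0.003], [-0.001, -1.0, -0.001], [0.003, 0.001, -1.0]]
wrist_force: [-7.0, -2.2, 22.1]
gripper_width: 22.8
```

Contact at 22 N with no further travel, so it is seated. I ease the push off, open and rise.

Request:
carry_out(steps=[1, 0, 0, -0.007, 0, -1, 0, 0, 0, 0, -1, 0, 0, 0, 0, -1, 0, 0, 0, 0, -1, 0, 0, 0, 0, -1, 0, 0, 0, 0, -1, 0, 0, 0, 0, -1, 0, 0, 0, 0, -1, 0, 0, 0, 0, -1, 0, 0, 0, 0])

```text
time_s: 9.17
tcp_pos: [555.4, -81.7, 90.5]
orientation: [[1.0, 0.0, -0.0], [0.0, -1.0, -0.0], [-0.0, 0.0, -1.0]]
wrist_force: [0.2, -0.6, -0.3]
gripper_width: 85.4
```

Request:
carry_out(steps=[-1, 0, 0, -0.05, 0, -1, 0, 0, -0.07, 0, -1, 0, 0, -0.1, 0, -1, 0, 0, -0.1, 0, -1, 0, 0, -0.1, 0, -1, 0, 0, 0, 0])

```text
time_s: 9.67
tcp_pos: [559.2, -82.2, 222.7]
orientation: [[1.0, -0.0, 0.01], [-0.0, -1.0, -0.001], [0.01, 0.001, -1.0]]
wrist_force: [1.3, -0.9, -0.0]
gripper_width: 85.3
```

```bash
python3 - <<'E'
from h import *
o=r.observe();T=np.array(o["tcp_pos"]);R=np.array(o["orientation"]);print(T.round(1),R.round(3).tolist(),o["time_s"],np.round(o["wrist_force"],1))
P={}
I={}
for n in("scene","side","wrist"): P[n]=camera_params(n);I[n]=capture(n);cv2.imwrite(f"pics/{n}5.png",I[n])
import pickle;pickle.dump(P,open("P5.pkl","wb"))
for n in P:print(n,proj(P[n],[[555.5,-80.3,123],[555.5,-80.3,18],[555.5,14.7,98],[555.5,14.7,18]]).round(1).tolist())
def z(im,u,v,W,H):return cv2.resize(im[v:v+H,u:u+W],(400,300),interpolation=cv2.INTER_CUBIC)
cv2.imwrite("pics/m5.png",np.vstack([np.hstack([z(I["scene"],185,140,100,75),z(I["side"],230,135,100,75)]),np.hstack([cv2.resize(I["wrist"],(400,300)),z(I["scene"],300,225,60,45)])]))
E
```

```text
[559.2 -82.2 222.7] [[1.0, -0.0, 0.01], [-0.0, -1.0, -0.001], [0.01, 0.001, -1.0]] 9.6667 [ 1.3 -0.9 -0. ]
scene [[228.4, 176.7], [230.6, 195.8], [256.5, 196.7], [256.5, 210.4]]
side [[265.7, 164.3], [265.2, 195.5], [260.2, 190.5], [260.0, 214.8]]
wrist [[256.7, 178.7], [256.8, 152.2], [256.7, 55.0], [256.7, 60.2]]
```

View pics/m5.png

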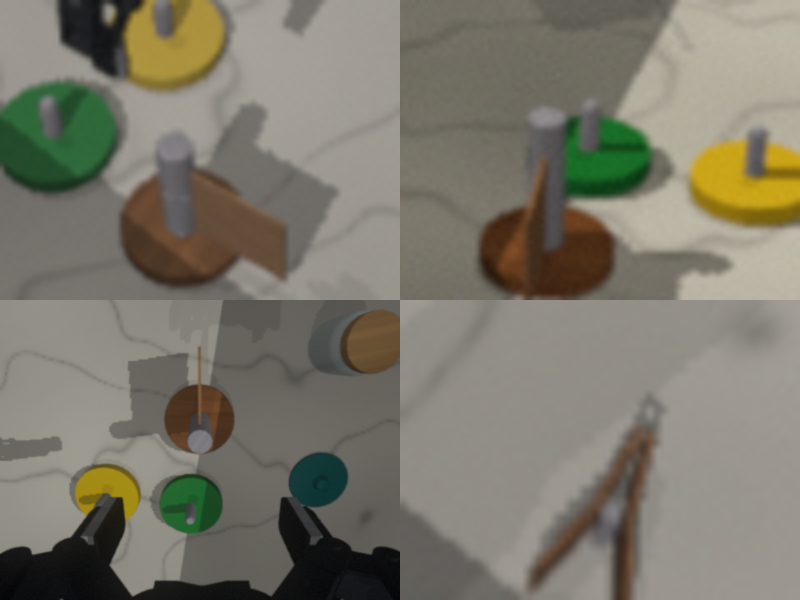

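Holder home: rod top at about (228.7,175.8) in scene and (266.7,163.7) in side, within 1 px of prediction. The card points to +y. Next, the clip.

Request:
carry_out(steps=[-1, 0.0126, -0.0994, 0, 0, -1, 0.0126, -0.0994, 0, 0, -1, 0.0126, -0.0994, 0, 0, -1, 0.0126, -0.0994, 0, 0, -1, 0.0126, -0.0994, 0, 0, -1, 0.0126, -0.0994, 0, 0, -1, 0.0126, -0.0994, 0, 0, -1, 0.0126, -0.0994, 0, 0, -1, 0.0126, -0.0994, 0, 0, -1, 0.0126, -0.0994, 0, 0, -1, 0.0126, -0.0994, 0, 0, -1, 0.0126, -0.0994, 0, 0])

```text
time_s: 10.82
tcp_pos: [599.7, 277.2, 214.5]
orientation: [[1.0, 0.0, -0.003], [0.0, -1.0, -0.001], [-0.003, 0.001, -1.0]]
wrist_force: [1.1, 0.1, 0.1]
gripper_width: 85.2
```

Request:
carry_out(steps=[-1, 0, 0, 0, 0.0393, -1, 0, 0, 0, 0.0393, -1, 0, 0, 0, 0.0393, -1, 0, 0, 0, 0.0393, -1, 0, 0, 0, 0.0393, -1, 0, 0, 0, 0.0393, -1, 0, 0, 0, 0.0393, -1, 0, 0, 0, 0.0393, -1, 0, 0, 0, 0.0393, -1, 0, 0, 0, 0.0393, -1, 0, 0, 0, 0.0393, -1, 0, 0, 0, 0.0393])

```text
time_s: 11.82
tcp_pos: [599.7, 275.6, 214.5]
orientation: [[0.083, -0.997, -0.003], [-0.997, -0.083, -0.002], [0.002, 0.003, -1.0]]
wrist_force: [-0.8, 1.0, -0.9]
gripper_width: 85.3
```

Request:
carry_out(steps=[-1, 0, 0, 0.09, 0, -1, 0, 0, 0.09, 0, -1, 0, 0, 0.09, 0, -1, 0, 0, 0, 0, -1, 0, 0, 0, 0])

```text
time_s: 12.23
tcp_pos: [598.9, 275.2, 133.2]
orientation: [[0.089, -0.996, -0.005], [-0.996, -0.089, -0.003], [0.002, 0.005, -1.0]]
wrist_force: [0.5, 0.9, 0.1]
gripper_width: 85.2
```

```bash
python3 - <<'E'
from h import *
o=r.observe();T=np.array(o["tcp_pos"]);R=np.array(o["orientation"]);print(T.round(1),R.round(3).tolist(),o["time_s"],np.round(o["q"],0))
p=camera_params("wrist");np.save("p6.npy",p);im=capture("wrist")
cv2.imwrite("pics/wrist6.png",im);cv2.imwrite("pics/w6.png",cv2.resize(im,(800,600),interpolation=cv2.INTER_CUBIC))
print(proj(p,[[573,274,30],[531,270,30],[609,277,30],[601,276.5,30]]).round(1).tolist())
E
```

```text
[598.9 275.2 133.2] [[0.089, -0.996, -0.005], [-0.996, -0.089, -0.003], [0.002, 0.005, -1.0]] 12.2333 [ -37.   36.   13.   90.   -9.   55. -106.]
[[256.4, 206.3], [256.7, 250.5], [256.6, 165.1], [256.4, 174.5]]
```

View pics/w6.png

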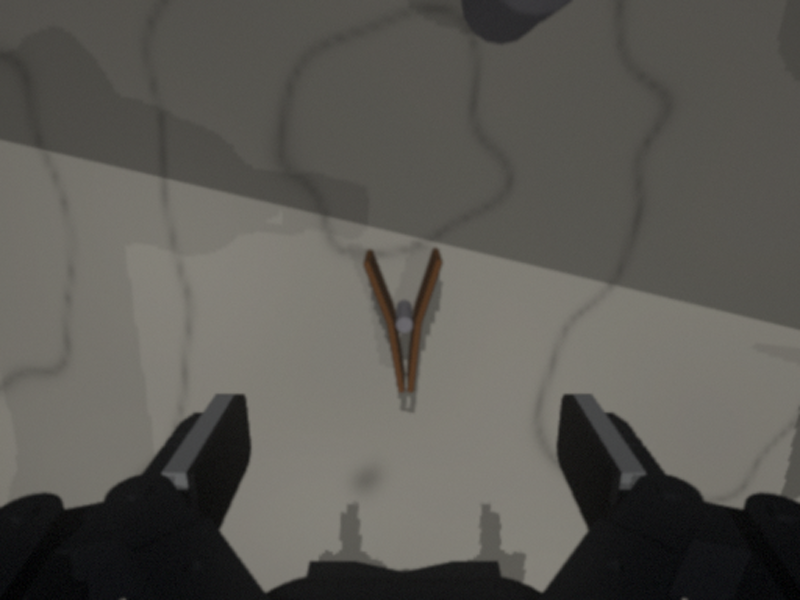

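Clip in the wrist view: tail ends (370,252) and (436,252), pivot (404,324), jaw tips (406,393) at 800×600. It is centred on the tool within 1 mm and in line. I descend and squeeze.

Request:
carry_out(steps=[-1, 0, -0.003, 0.08, 0, -1, 0, 0, 0.08, 0, -1, 0, 0, 0.08, 0, -1, 0, 0, 0.08, 0, -1, 0, 0, 0.06, 0, -1, 0, 0, 0.03, 0, -1, 0, 0, 0.015, 0, -1, 0, 0, 0, 0, -1, 0, 0, 0, 0], newtons=30)

```text
time_s: 13.03
tcp_pos: [602.9, 276.7, 9.7]
orientation: [[0.089, -0.996, 0.002], [-0.996, -0.089, 0.001], [-0.001, -0.002, -1.0]]
wrist_force: [0.3, -0.3, -0.3]
gripper_width: 85.4
```

Request:
carry_out(steps=[-1, 0, 0, 0.015, 0, -1, 0, 0, 0, 0, -1, 0, 0, 0, 0, -1, 0, 0, 0, 0])

```text
time_s: 13.37
tcp_pos: [601.9, 276.3, 4.0]
orientation: [[0.089, -0.996, 0.001], [-0.996, -0.089, 0.0], [-0.0, -0.001, -1.0]]
wrist_force: [-0.5, 0.1, -0.1]
gripper_width: 85.2
```

Request:
carry_out(steps=[-1, 0.005, 0.006, 0, 0, 1, 0, 0, 0, 0, 1, 0, 0, 0, 0, 1, 0, 0, 0, 0, 1, 0, 0, 0, 0, 1, 0, 0, 0, 0, 1, 0, 0, 0, 0, 1, 0, 0, 0, 0, 1, 0, 0, 0, 0, 1, 0, 0, 0, 0, 1, 0, 0, 0, 0, 1, 0, 0, 0, 0])

```text
time_s: 14.37
tcp_pos: [600.0, 274.6, 3.6]
orientation: [[0.089, -0.996, 0.0], [-0.996, -0.089, -0.0], [0.0, -0.0, -1.0]]
wrist_force: [0.6, -0.5, -0.3]
gripper_width: 0.1
```

Request:
carry_out(steps=[1, 0, 0, -0.02, 0, 1, 0, 0, -0.04, 0, 1, 0, 0, -0.06, 0, 1, 0, 0, -0.06, 0, 1, 0, 0, -0.06, 0, 1, 0, 0, -0.06, 0, 1, 0, 0, 0, 0, 1, 0, 0, 0, 0, 1, 0, 0, 0, 0])

```text
time_s: 15.12
tcp_pos: [599.6, 274.5, 93.5]
orientation: [[0.089, -0.996, -0.0], [-0.996, -0.089, -0.0], [0.0, 0.0, -1.0]]
wrist_force: [0.1, -0.3, -0.2]
gripper_width: 0.2
```

```bash
python3 - <<'E'
from h import *
o=r.observe();T=np.array(o["tcp_pos"]);R=np.array(o["orientation"]);print(T.round(1),R.round(3).tolist(),o["time_s"])
p=camera_params("wrist");im=capture("wrist");s=capture("side")
cv2.imwrite("pics/wrist7.png",im);cv2.imwrite("pics/w7.png",np.hstack([cv2.resize(im[150:384,130:382],(504,468)),cv2.resize(s[220:324,190:256],(297,468))]))
f=lambda x,y,z:T+R@np.array([x,y,z])
print(((proj(p,[f(0,0,0),f(0,0,-19),f(0,28,-19),f(0,70,-19),f(0,70,-29)])-[130,150])*2).round(0).tolist())
E
```

```text
[599.6 274.5  93.5] [[0.089, -0.996, -0.0], [-0.996, -0.089, -0.0], [0.0, 0.0, -1.0]] 15.1167
[[256.0, 160.0], [256.0, 192.0], [255.0, 289.0], [255.0, 417.0], [255.0, 446.0]]
```

View pics/w7.png

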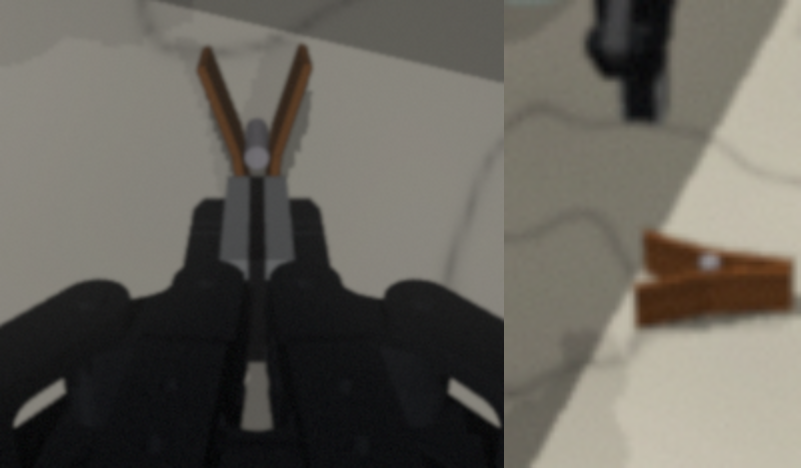

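The squeeze failed: the fingers shut to 0 and the clip still lies on the worktop, with tails at (207,50) and (303,50) and pivot at (257,157) in the crop. I measure where it is now compared with before.

```bash
python3 - <<'E'
from h import *
def clip(im,p,z=30):
    h=cv2.cvtColor(im,cv2.COLOR_BGR2HSV);m=cv2.inRange(h,(4,110,30),(16,255,255));m[330:]=0
    n,l,s,c=cv2.connectedComponentsWithStats(cv2.dilate(m,np.ones((3,3))))
    return m,[(s[i].tolist()) for i in range(1,n) if s[i,4]>60]
P6=np.load("p6.npy",allow_pickle=True).item();P7=camera_params("wrist")
for f,p in(("pics/wrist6.png",P6),("pics/wrist7.png",P7)):
    m,c=clip(cv2.imread(f),p);print(f,c)
pt=lambda p,l:[onz(p,[a],z)[0].round(1).tolist() for a,z in l]
print("6",pt(P6,[((258.6,207.4),30),((259.8,251.5),30),((236.8,161),30),((279,161),30)]))
print("7",pt(P7,[((258.5,228.5),30),((233.5,175),30),((281.5,175),30)]))
S=camera_params("side");D=camera_params("scene")
# side crop: offset (190,220) scale 4.5
s=lambda u,v:(190+u/4.5,220+v/4.5)
print("side",pt(S,[(s(207,260),30),(s(287,262),30),(s(144,232),30),(s(132,285),30),(s(132,327),0),(s(287,312),0)]))
E
```

```text
pics/wrist6.png [[233, 161, 26, 90, 633], [260, 160, 23, 91, 638]]
pics/wrist7.png [[263, 173, 23, 66, 607], [228, 174, 26, 65, 601]]
6 [[572.1, 272.0, 30.0], [530.3, 267.1, 30.0], [611.0, 293.4, 30.0], [614.1, 259.1, 30.0]]
7 [[571.6, 271.3, 30.0], [611.0, 292.6, 30.0], [614.0, 258.9, 30.0]]
side [[568.7, 272.3, 30.0], [529.1, 266.9, 30.0], [604.3, 258.4, 30.0], [601.6, 295.4, 30.0], [603.1, 295.4, 0.0], [528.2, 272.2, 0.0]]
```

The clip has not moved at all, so the fingers never engaged it. I check where the fingertips really are against the TCP, using the existing images.

```bash
python3 - <<'E'
from h import *
o=r.observe();T=np.array(o["tcp_pos"]);R=np.array(o["orientation"])
for n in("side","scene"):
    p=camera_params(n);im=capture(n);cv2.imwrite(f"pics/{n}8.png",im)
    f=lambda x,y,z:T+R@np.array([x,y,z])
    q=proj(p,[f(0,0,0),f(0,11,0),f(0,-11,0),f(0,0,-19),[572,272,30],[530.3,268,30],[608,275,30]]);print(n,q.round(1).tolist())
    u,v=q[0].astype(int)
    g=cv2.cvtColor(im,cv2.COLOR_BGR2GRAY)
    print("rows",v-12,"cols",u-12,"\n",g[v-12:v+10,u-12:u+13:1])
E
```

```text
side [[221.4, 256.0], [226.4, 256.3], [216.4, 255.7], [221.0, 249.4], [234.6, 277.5], [253.2, 278.5], [218.7, 276.5]]
rows 244 cols 209 
 [[116 117 114 118 119 113 103  74  32  18  15  13  11  15  43  66  80  90
  110 118 119 117 120 117 118]
 [115 115 116 115 113 113 102  76  35  16  16  15  16  20  41  69  81  96
  114 117 119 117 118 118 118]
 [110 110 111 109 106 109 102  82  53  42  43  38  29  35  53  76  90 105
  115 114 117 115 114 116 115]
 [105 104 103 105 103 102 104  95  85  81  81  75  69  68  74  87  99 104
  110 110 112 114 113 112 114]
 [107 107 107 106 108 110 110 109 104 107 107 104 101  98 101 103 103 103
  104 105 104 107 108 109 109]
 [114 113 111 115 114 114 114 116 114 117 114 115 114 113 112 112 109 108
  108 107 107 106 104 106 103]
 [115 116 113 119 115 115 117 118 116 115 117 118 119 119 116 116 115 114
  113 115 109 110 110 106 106]
 [116 118 119 115 117 118 118 117 119 115 118 116 118 117 117 117 118 116
  117 116 116 115 114 112 114]
 [117 114 118 116 115 116 115 118 117 117 114 117 116 116 115 120 118 118
  117 117 116 118 119 116 116]
 [114 117 116 114
[... 3098 characters left out ...]
73  68  72  95 105 100  63  78  94 139
  143 149 154 155 155 155 154]
 [158 157 148 126 108  93  85  71  70  88  90  97  97  73  56  79 101 140
  144 153 155 155 154 154 154]
 [158 155 131 113  94  85  78  71  98 112 101 101  97  58  50  79 104 140
  145 153 156 155 154 154 153]
 [158 154 125 106  90  78  65  92 131 128 115 111 111  61  50  80 102 140
  148 154 154 155 155 155 154]
 [157 147 118  93  79  65  84 119 139 142 137 130 126  66  51  85 103 140
  150 156 155 155 155 154 155]
 [154 125  96  80  64  85 120 139 144 144 144 141 119  63  55  92 105 141
  149 154 155 155 155 155 154]
 [143 104  81  66  85 119 138 144 144 145 147 147 124  64  55  93 108 145
  154 155 156 155 154 156 156]]
```

```bash
python3 - <<'E'
from h import *
S=camera_params("side");p=camera_params("wrist")
for z in(201,214,228,240):print(z,proj(S,[[650-46,0,z],[650+46,0,z]]).round(1).tolist())
print("seen (243,137),(206,136)")
o=r.observe();T=np.array(o["tcp_pos"]);R=np.array(o["orientation"])
for dz in(0,13,26,39):print(dz,proj(S,[T+[0,0,dz]]).round(1),proj(p,[T+R@[0,-11,-dz],T+R@[0,0,-dz]]).round(1).tolist())
print("seen side row 247, wrist pad-front edge row 237.5")
# rod home check of heights: rod top z from home picture
print(tri(camera_params("scene"),(228.7,175.8),S,(266.7,163.7)))
E
```

```text
201 [[242.6, 151.9], [207.6, 149.0]]
214 [[242.5, 147.4], [207.3, 144.6]]
228 [[242.5, 142.5], [207.0, 139.7]]
240 [[242.4, 138.2], [206.7, 135.4]]
seen (243,137),(206,136)
0 [[221.3 256. ]] [[257.8, 210.9], [257.8, 229.8]]
13 [[221.  251.5]] [[257.8, 220.5], [257.8, 240.5]]
26 [[220.8 246.9]] [[257.7, 231.6], [257.7, 252.9]]
39 [[220.5 242.3]] [[257.7, 244.5], [257.7, 267.2]]
seen side row 247, wrist pad-front edge row 237.5
(array([553.01415476, -80.93238698, 124.67980702]), np.float64(0.6343213794226786))
```

Both views agree that the real fingertips sit about 26 mm behind the reported TCP, both open and shut, so the fingers closed just above the clip. I lower accordingly, in stages, watching force.

Request:
carry_out(steps=[-1, 0, 0, 0, 0, -1, 0, 0, 0, 0, -1, 0, 0, 0, 0, -1, 0, 0, 0, 0, -1, 0, 0, 0, 0, -1, 0, 0, 0, 0, -1, 0, 0, 0.09, 0, -1, 0, 0, 0.09, 0, -1, 0, 0, 0.08, 0, -1, 0, 0, 0.04, 0, -1, 0, 0, 0, 0, -1, 0, 0, 0, 0])

```text
time_s: 16.32
tcp_pos: [600.1, 274.5, 3.7]
orientation: [[0.089, -0.996, -0.0], [-0.996, -0.089, -0.0], [0.0, 0.0, -1.0]]
wrist_force: [0.4, -0.2, -0.1]
gripper_width: 85.3
```

Request:
carry_out(steps=[-1, 0, 0, 0.03, 0, -1, 0, 0, 0.02, 0, -1, 0, 0, 0.01, 0, -1, 0, 0, 0, 0, -1, 0, 0, 0, 0])

```text
time_s: 16.73
tcp_pos: [600.0, 274.6, -14.3]
orientation: [[0.089, -0.996, 0.0], [-0.996, -0.089, 0.0], [-0.0, -0.0, -1.0]]
wrist_force: [0.2, 0.4, 0.7]
gripper_width: 85.6
```

Request:
carry_out(steps=[-1, 0, 0, 0.02, 0, -1, 0, 0, 0, 0, 1, 0, 0, 0, 0, 1, 0, 0, 0, 0, 1, 0, 0, 0, 0, 1, 0, 0, 0, 0, 1, 0, 0, 0, 0, 1, 0, 0, 0, 0, 1, 0, 0, 0, 0, 1, 0, 0, 0, 0, 1, 0, 0, 0, 0, 1, 0, 0, 0, 0])

```text
time_s: 17.73
tcp_pos: [602.0, 275.2, -18.3]
orientation: [[0.089, -0.996, 0.003], [-0.996, -0.089, 0.002], [-0.001, -0.004, -1.0]]
wrist_force: [-0.8, -0.5, 10.7]
gripper_width: 17.9
```

Opening 17.9 is consistent with fully squeezed tails, since readings run about 4.5 low (the 27 mm rod read 22.6). I lift.

Request:
carry_out(steps=[1, 0, 0, -0.02, 0, 1, 0, 0, -0.04, 0, 1, 0, 0, -0.06, 0, 1, 0, 0, -0.08, 0, 1, 0, 0, -0.08, 0, 1, 0, 0, -0.06, 0, 1, 0, 0, -0.04, 0, 1, 0, 0, 0, 0, 1, 0, 0, 0, 0, 1, 0, 0, 0, 0])

```text
time_s: 18.57
tcp_pos: [599.0, 274.2, 92.3]
orientation: [[0.089, -0.996, -0.002], [-0.996, -0.089, -0.001], [0.001, 0.002, -1.0]]
wrist_force: [-0.4, -0.1, -1.5]
gripper_width: 18.0
```

```bash
python3 - <<'E'
from h import *
o=r.observe();T=np.array(o["tcp_pos"]);R=np.array(o["orientation"]);print(T.round(1),R.round(3).tolist(),o["gripper_width"])
f=lambda v:T+R@np.array(v,float)
for n in("wrist","scene","side"):
    p=camera_params(n);im=capture(n);cv2.imwrite(f"pics/{n}9.png",im)
    h=cv2.cvtColor(im,cv2.COLOR_BGR2HSV);m=cv2.inRange(h,(4,110,30),(16,255,255))
    N,l,s,c=cv2.connectedComponentsWithStats(m)
    print(n,[(s[i].tolist(),c[i].round(0).tolist()) for i in range(1,N) if s[i,4]>25])
    # clip predicted: centre z 37 behind TCP, top -52, jaws 70 ahead (+tool y), half gap 13+2
    print(" pred pivot top, jaw tips top L/R, jaw tips bottom L/R",proj(p,[f([0,28,-52]),f([-13,70,-52]),f([13,70,-52]),f([-13,70,-22]),f([13,70,-22])]).round(0).tolist())
E
```

```text
[599.  274.2  92.3] [[0.089, -0.996, -0.002], [-0.996, -0.089, -0.001], [0.001, 0.002, -1.0]] 18.027561677565764
wrist [([271, 235, 18, 127, 1160], [276.0, 305.0]), ([232, 236, 16, 126, 1094], [241.0, 304.0])]
 pred pivot top, jaw tips top L/R, jaw tips bottom L/R [[258.0, 341.0], [230.0, 413.0], [285.0, 413.0], [234.0, 363.0], [281.0, 363.0]]
scene [([462, 0, 50, 72, 1696], [488.0, 35.0]), ([216, 185, 28, 26, 359], [227.0, 201.0])]
 pred pivot top, jaw tips top L/R, jaw tips bottom L/R [[339.0, 239.0], [350.0, 228.0], [340.0, 224.0], [347.0, 233.0], [338.0, 229.0]]
side [([282, 49, 37, 82, 649], [300.0, 105.0]), ([250, 176, 33, 33, 575], [266.0, 197.0]), ([183, 179, 17, 16, 177], [191.0, 186.0]), ([224, 237, 32, 19, 456], [241.0, 245.0])]
 pred pivot top, jaw tips top L/R, jaw tips bottom L/R [[234.0, 238.0], [253.0, 243.0], [254.0, 235.0], [253.0, 254.0], [254.0, 246.0]]
```

Clip held and lifted: in the side image the brown block sits where I predicted. I refine the card edge from the earlier post-release pictures.

```bash
python3 - <<'E'
from h import *
import pickle
P=pickle.load(open("P5.pkl","rb"))
im=cv2.imread("pics/wrist5.png");h=cv2.cvtColor(im,cv2.COLOR_BGR2HSV);m=cv2.inRange(h,(4,80,60),(18,255,255))
for v in range(50,110,6):
    u=np.where(m[v,235:275])[0];print(v,u+235 if len(u)<12 else (u[0]+235,u[-1]+235),end=' ')
print()
for q,z in(((254.7,58.9),98),((256,180.5),123)):print(onz(P["wrist"],[q],z)[0].round(1))
m=cv2.inRange(h,(3,100,40),(17,255,255));m[:,:195]=0;m[:,310:]=0;m[:115]=0;m[200:]=0
g=onz(P["wrist"],cv2.findNonZero(cv2.morphologyEx(m,cv2.MORPH_OPEN,np.ones((5,5))))[:,0,:],18)[:,:2].astype(np.float32);print("disc",cv2.minEnclosingCircle(g))
print("tri scene/side top", tri(P["scene"],(256.5,197),P["side"],(261.5,191)))
print("scene edge z98, z18",onz(P["scene"],[(256.5,197)],98).round(1),onz(P["scene"],[(256.5,209.5)],18).round(1))
E
```

```text
50 [] 56 [] 62 [254 255 256] 68 [254 255 256] 74 [254 255 256] 80 [254 255 256] 86 [254 255 256] 92 [254 255 256] 98 [254 255 256] 104 [254 255 256] 
[553.9  11.8  98. ]
[555.  -81.8 123. ]
disc ((553.0784912109375, -82.16761016845703), 48.87916946411133)
tri scene/side top (array([553.32298744,  13.41533649,  94.69815625]), np.float64(2.7040721481348586))
scene edge z98, z18 [[556.3  15.3  98. ]] [[552.9  13.1  18. ]]
```

Request:
carry_out(steps=[1, 0, 0, 0, -0.0393, 1, 0, 0, 0, -0.0393, 1, 0, 0, 0, -0.0393, 1, 0, 0, 0, -0.0393, 1, 0, 0, 0, -0.0393, 1, 0, 0, 0, -0.0393, 1, 0, 0, 0, -0.0393, 1, 0, 0, 0, -0.0393, 1, 0, 0, 0, -0.0393, 1, 0, 0, 0, -0.0393, 1, 0, 0, 0, -0.0393, 1, 0, 0, 0, -0.0393])

```text
time_s: 19.72
tcp_pos: [599.5, 274.2, 92.6]
orientation: [[1.0, 0.006, -0.001], [0.006, -1.0, -0.001], [-0.001, 0.001, -1.0]]
wrist_force: [-0.4, 0.3, -0.6]
gripper_width: 17.7
```

Request:
carry_out(steps=[1, -0.03, 0.0953, 0, 0, 1, -0.03, 0.0953, 0, 0, 1, -0.03, 0.0953, 0, 0, 1, -0.03, 0.0953, 0, 0, 1, -0.03, 0.0953, 0, 0, 1, 0, 0, 0.0597, 0, 1, 0, 0, 0.0597, 0, 1, 0, 0, 0.0597, 0, 1, 0, 0, 0.0597, 0, 1, 0, 0, 0, 0, 1, 0, 0, 0, 0, 1, 0, 0, 0, 0])

```text
time_s: 20.72
tcp_pos: [555.4, 131.8, 22.4]
orientation: [[1.0, -0.0, 0.0], [-0.0, -1.0, 0.0], [0.0, -0.0, -1.0]]
wrist_force: [0.8, 0.7, 0.1]
gripper_width: 18.1
```

```bash
python3 - <<'E'
from h import *
o=r.observe();T=np.array(o["tcp_pos"]);R=np.array(o["orientation"]);print(T.round(1),R.round(3).tolist(),o["gripper_width"],o["time_s"])
f=lambda v:T+R@np.array(v,float)
for n in("wrist","scene","side"):
    p=camera_params(n);im=capture(n);cv2.imwrite(f"pics/{n}10.png",im)
    print(n,"card edge top/bot",proj(p,[[554.5,13.5,98],[554.5,13.5,18]]).round(0).tolist(),"mouth,center",proj(p,[f([0,70,-37]),f([0,28,-37])]).round(0).tolist())
s=cv2.imread("pics/side10.png");w=cv2.imread("pics/wrist10.png");c=cv2.imread("pics/scene10.png")
t=lambda im,u,v,W,H:cv2.resize(im[v:v+H,u:u+W],(400,300),interpolation=cv2.INTER_CUBIC)
cv2.imwrite("pics/m10.png",np.vstack([np.hstack([t(w,0,0,512,384),t(w,180,200,160,120)]),np.hstack([t(s,215,155,100,75),t(c,205,165,100,75)])]))
E
```

```text
[555.4 131.8  22.4] [[1.0, -0.0, 0.0], [-0.0, -1.0, 0.0], [0.0, -0.0, -1.0]] 18.081249602285478 20.7167
wrist card edge top/bot [[256.0, 536.0], [257.0, 389.0]] mouth,center [[258.0, 386.0], [258.0, 318.0]]
scene card edge top/bot [[256.0, 196.0], [256.0, 210.0]] mouth,center [[270.0, 211.0], [283.0, 218.0]]
side card edge top/bot [[261.0, 190.0], [260.0, 215.0]] mouth,center [[257.0, 213.0], [255.0, 223.0]]
```

View pics/m10.png

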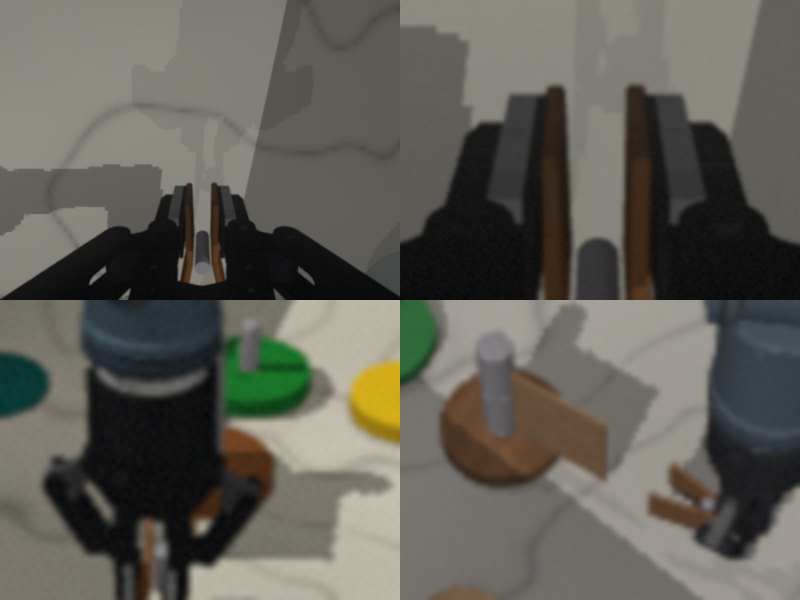

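The view shows the jaws gaping on either side of the card's line. In scene the jaw tips are at about (273,209.5) and (267.5,216.3), and the card edge runs from (256.4,197) to (256.2,209). I compute the remaining travel relative to the edge.

```bash
python3 - <<'E'
from h import *
p=camera_params("scene")
def onx(uv,x):
    e,d=ray(p,[uv]);return (e+d[0]*((x-e[0])/d[0][0])).round(1)
print("edge top/mid/bot",[onx(q,554.5) for q in((256.3,197),(256.3,203),(256.3,209.5))])
for q in((270.2,212.9),(270.2,211.9)):print("mouth",onx(q,555.4))
print("jaw A x~543, B x~568",onx((273,209.5),543.),onx((267.5,216.3),568.), onz(p,[(273,209.5),(267.5,216.3),(270.2,212.9)],59).round(1))
im=cv2.imread("pics/scene10.png");h=cv2.cvtColor(im,cv2.COLOR_BGR2HSV);m=cv2.inRange(h,(3,90,30),(18,255,255));m[:,:260]=0;m[:195]=0;m[240:]=0;m[:,300:]=0
N,l,s,c=cv2.connectedComponentsWithStats(m);print([(s[i].tolist(),c[i].round(1).tolist()) for i in range(1,N) if s[i,4]>8])
w=cv2.cvtColor(cv2.imread("pics/wrist10.png"),cv2.COLOR_BGR2HSV);m=cv2.inRange(w,(3,90,20),(18,255,255))
for v in(240,260,300,330,345):u=np.where(m[v,200:320])[0]+200;print(v,u.min(),u.max(),end="; ")
E
```

```text
edge top/mid/bot [array([554.5,  13.5,  93.8]), array([554.5,  13.5,  59.8]), array([554.5,  13.5,  20.8])]
mouth [555.4  62.1  49. ]
mouth [555.4  61.9  54.9]
jaw A x~543, B x~568 [543.   63.9  52.4] [568.   60.7  46.6] [[546.3  65.6  59. ]
 [573.8  64.   59. ]
 [560.2  64.6  59. ]]
[([273, 207, 10, 8, 39], [276.6, 210.8]), ([268, 214, 16, 8, 64], [274.6, 217.8])]
240 239 276; 260 237 278; 300 236 279; 330 237 282; 345 234 284;
```

Request:
carry_out(steps=[1, -0.0033, 0, -0.01, 0, 1, 0, 0.028, 0, 0, 1, 0, 0.028, 0, 0, 1, 0, 0.028, 0, 0, 1, 0, 0.028, 0, 0, 1, 0, 0.028, 0, 0, 1, 0, 0.028, 0, 0, 1, 0, 0.028, 0, 0, 1, 0, 0.02, 0, 0, 1, 0, 0.011, 0, 0, 1, 0, 0, 0, 0, 1, 0, 0, 0, 0])

```text
time_s: 21.87
tcp_pos: [554.0, 63.7, 24.9]
orientation: [[1.0, -0.0, 0.0], [-0.0, -1.0, 0.0], [0.0, -0.0, -1.0]]
wrist_force: [0.5, 0.6, -0.2]
gripper_width: 18.0
```

Request:
carry_out(steps=[1, 0, 0, 0, 0, 1, 0, 0, 0, 0, 1, 0, 0, 0, 0, 1, 0, 0, 0, 0, 1, 0, 0, 0, 0])

```text
time_s: 22.28
tcp_pos: [554.0, 63.7, 25.0]
orientation: [[1.0, 0.0, 0.0], [0.0, -1.0, 0.0], [0.0, -0.0, -1.0]]
wrist_force: [-0.7, 0.7, -0.0]
gripper_width: 17.7
```

```bash
python3 - <<'E'
from h import *
o=r.observe();T=np.array(o["tcp_pos"]);print(T.round(1),np.round(o["wrist_force"],1),o["gripper_width"],np.abs(o["qvel"]).max())
I={n:capture(n) for n in("wrist","scene","side")}
for n in I:cv2.imwrite(f"pics/{n}11.png",I[n])
t=lambda im,u,v,W,H:cv2.resize(im[v:v+H,u:u+W],(400,300),interpolation=cv2.INTER_CUBIC)
cv2.imwrite("pics/m11.png",np.vstack([np.hstack([t(I["wrist"],0,0,512,384),t(I["wrist"],180,264,160,120)]),np.hstack([t(I["side"],215,155,100,75),t(I["scene"],215,175,60,45)])]))
p=camera_params("scene");e=(I["scene"].astype(int)-cv2.imread("pics/scene10.png")).__abs__().max(2)
print("rod-region change",e[168:192,222:236].max(), "bystander change jar/lid/shaker",e[235:275,205:237].max(),e[212:245,150:186].max(),e[287:312,280:302].max())
E
```

```text
[554.   63.7  25. ] [-0.7  0.7 -0. ] 17.740551881637018 0.1521354508704395
rod-region change 4 bystander change jar/lid/shaker 4 5 4
```

The picture limit is reached, so I make the final check numerically: the jaw tip position in the scene difference image against the card edge.

```bash
python3 - <<'E'
from h import *
p=camera_params("scene");a=cv2.imread("pics/scene5.png");b=cv2.imread("pics/scene11.png")
# full-frame check that the arm-free card/rod is unchanged since release, and where the clip now appears
d=np.abs(a.astype(int)-b).max(2)
print("rod",d[168:194,222:236].max(),"card body",d[192:200,238:246].max(),"jar/lid/shaker",d[235:275,205:237].max(),d[212:245,150:186].max(),d[287:312,280:302].max())
R=lambda x,y,z:proj(p,[[x,y,z]])[0].round(1).tolist()
print("pred jawB tip top/bot",R(567,-5,77),R(567,-5,47),"jawA tip top",R(541,-5,77),"edge top/bot",R(554.5,13.5,98),R(554.5,13.5,18))
print("diff>18 map, cols 236-275, rows 188-222")
for v in range(188,222):print(v,''.join('#' if x>18 else '.' for x in d[v,236:276]))
E
```

```text
rod 4 card body 4 jar/lid/shaker 4 5 4
pred jawB tip top/bot [248.6, 200.2] [248.7, 205.3] jawA tip top [253.5, 193.7] edge top/bot [256.3, 196.2] [256.3, 210.0]
diff>18 map, cols 236-275, rows 188-222
188 .......................#################
189 .......................#################
190 .......................#################
191 .......................#################
192 ........................################
193 ........................################
194 .........................###############
195 .........................###############
196 ..........................##############
197 ....................###...##############
198 ....................####...#############
199 ....................####################
200 ..............##....####################
201 ..............####..####################
202 .................##.####################
203 .....................###################
204 ....................####################
205 ............##......####################
206 ............####....####################
207 .............###....####################
208 .................#..####################
209 ....................####################
210 ....................####################
211 ....................####################
212 ....................###################.
213 ......................################..
214 ........................##############..
215 ..........................############..
216 ............................#########...
217 ................................####....
218 ........................................
219 ........................................
220 ........................................
221 ........................................
```

```bash
python3 - <<'E'
from h import *
o=r.observe();print(o["time_s"],np.round(o["tcp_pos"],1),np.round(o["wrist_force"],1),round(o["gripper_width"],1))
print(workorder.job_done())
E
```

```text
22.4333 [554.   63.6  25. ] [ 0.1 -0.5 -0.2] 17.8
the job is handed in; nothing more can be done
None
```

I put the card holder on the brown stand's pin, let it go, and handed the job in at 22.4 s. The clip was held squeezed open around the card's free edge. No verdict was reported.

**Holder:** it seated against a 22 N push with no further travel. After release, the rod top was within 1 px of where it should be when home. The rod and card looked unchanged right up to hand-in.

**Clip:**
- **First squeeze:** it missed because the real fingertips sit about 26 mm behind the reported TCP. I found this from the side and wrist views, lowered further, and the second squeeze held.
- **Width reading:** it stays near 18, which I take as fully squeezed tails, since the 27 mm rod also read about 4.5 low.
- **Final position:** the jaw tips are about 18 mm past the card edge, and I estimate 2 mm or less off-centre. The clip is about level with half height, possibly 3–6 mm low, because the height estimates disagreed by that much.

**Final checks:** the wrist force was close to zero. The jar, lid and shaker showed no change in the scene images.

**Not confirmed by eye:** the 12-picture limit was reached, so the final pose was checked only from image differences and projections. The sideways clearance between the jaws and the card was not seen directly.

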